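# Find the heavy side of a blower's fan wheel by feel and hold it down

## Robot

A 6-joint arm with a two-finger parallel gripper is mounted at the origin on the work surface. World frame = base frame: x ahead of the robot, y to its left, z up, the work surface at z = 0. Lengths are in m, angles in rad, forces in N, time in s.
With the tool pointing down it reaches from about 0.25 to 0.775 m from the base axis. Payload 4 kg.
Tool frame: the origin (TCP) lies at the very end of the fingers, on their centre line; the grasp point (between the pads) lies 19 mm behind it (robot.tcp_to_grasp is the distance from the TCP to the grasp point, in m); z points along the fingers, y is the line along which they close (so a half turn about z gives the same grasp; the last joint's range is limited). The gripper opens to 94 mm and grips with 3 to 60 N. Pads are 16 mm wide; open, the fingers measure 119 mm over their backs; the gripper's body (75 mm by 177 mm) begins 78 mm behind the grasp point.
Start: joints at [-1.226, 0.087, 1.371, -0, 1.684, -0.103], TCP at [0.238, -0.496, 0.206] pointing down, gripper open.
Joint ranges: [-3.1, 3.1], [-0.76, 2.03], [0.27, 2.55], [-1.08, 4.22], [0.17, 2.65], [-2.57, 2.57]. Speed limits (rad/s): [2.79, 2.79, 3.14, 3.14, 3.14, 3.14].

## Interface

Orientations are given as [roll, pitch, yaw] about the fixed x, y, z axes, in that order (R = Rz(yaw) Ry(pitch) Rx(roll)).
In Python, from bench import robot gives the robot as it stands.
- The arm moves only by the tool nudge_tcp, called by a JSON object that holds its "name" and its "arguments", one argument or row to a line. Schema: {"type":"object","properties":{"deltas":{"type":"array","items":{"type":"number"},"minItems":5,"maxItems":100},"only":{"type":"string"},"quiet":{"type":"boolean"},"lines":{"type":"string"}},"required":["deltas"],"additionalProperties":false}. deltas is one flat list of numbers that holds 1 to 20 rows one after another, with no inner brackets; each row has 5 numbers: the finger opening in m, then dx, dy, dz in a scale on which 1.0 is 75 cm, then a turn about the tool's z in shares of 2 rad (1.0 is 2 rad); each row shifts and turns the commanded pose from where the row before left it, along the tool's axes as they then stand; what a row does not reach is not made up. A row lasts 1/12 s, in which the tool goes at most 0.0417 m and 0.125 rad, less where a joint would pass 70% of its speed; a pose out of reach is approached as far as the arm can. The fingers move at their own pace and stop on an object; the grip force is fixed at half the most. Time passes only in rows, so rows that do not move let the fingers close. The tool returns the time, the measured TCP pose, the force, the opening and the grip force at its end. only (a regular expression) keeps the lines of the reply that match it, lines (a string "A,B") keeps lines A to B, and quiet returns only ok. Input that does not fit is refused with a message, and nothing moves.
- robot.get_obs(): the state, without advancing time (a new reading comes with each control period).
- robot.snapshot(name): name is "scene" or "top"; returns a dict with "color" (384x512x3 uint8, blue, green, red), "fx", "fy", "cx", "cy" (pixels), "extrinsics" (4x4, takes a point from world to camera coordinates). Camera axes: x right, y down, z forward; pixel columns grow to the right and rows downward; lengths in m; the calibration is good to about 2 mm. A picture is of the moment at which its call begins. There is no depth.
- robot.close_job(): hands the job in; it is judged then, once.
The state is a dict: "time": time; "joint_positions": joint angles; "qvel": joint speeds; "joint_torque": joint torques, N m; "tool_pos": TCP position; "ee_rot": TCP orientation; "wrist_force": force on the tool from outside, world axes, zero at the start; "wrist_torque": the same for the moment, N m; "width": finger opening in m; "finger_force": force on a finger pad.
Only numpy, scipy, OpenCV 4.12 (cv2) and the standard library are available. Lean on these libraries where they do the work, as an engineer would, in place of code of your own. Each camera call takes 0.05 s, during which the arm holds its last target. There are 200 camera calls.

## Task

Throw the clamp lever right down so that the blower motor is held on its service plate. Only then turn the fan wheel by hand to feel which side of it is heavy and bring the heavy side to the very bottom. Finish while still holding it there, motionless, with one of its blades firmly pinched, so that a balance clip can be fitted; leave the other things on the bench where they are.

Things in the scene. Friction and masses are not known exactly. Their poses are not given: they have to be found in the camera images.
- blower: extraction blower motor and fan wheel, casing off, fixed to an aluminium service plate 200 x 320 x 10 mm; never moves. Origin on the bench; z up; y along the shaft, from the fan wheel towards the motor and then the clamp; x level, square to the shaft. Plate from y -115 to +205 mm; motor 98 mm across (ribs to 101), y 0 to +114, shaft axis 118 mm above the bench
- impeller: cast fan wheel; origin on the shaft, 118 mm above the bench, at y -55 mm of the blower. Axes as the blower's but turning with the wheel about y, the level shaft. Six flat radial blades 60 degrees apart, one along its z, 8 mm thick, tips 95 mm from the shaft, from y -26 to +14 mm (free side -y); back plate 190 mm across, y +14 to +20. Push or pinch a blade near its tip, across the 8 mm
- wheel_hub (a point): end of the shaft on the wheel's free side, 97 mm along the blower's -y. Feel of the wheel: nothing shows its heavy side, elsewhere each time. Bearing drag 0.34 N m; imbalance 0.23 to 0.31 N m, 3 N at 85 mm radius with the heavy side level with the shaft. Left alone it only creeps, heavy side sinking at most 0.03 rad/s; leaning on a resting finger it presses with the imbalance alone after 1 to 2 s
- lever (a joint): cam lever of the strap clamp that holds the motor foot, rad: 0 when down level, against its stop, pointing along the blower's +y; grows as it rises, starts at 0.85 to 1.2. Stays where it is left (drag 0.2 N m). Its pivot lies on the blower's centre plane (x 0), 165 mm along y, 46 mm above the bench
- lever_grip (a point): middle of the lever's round black hand grip (20 mm thick, 44 mm long plus round ends), 95 mm from the pivot; when the lever is down it lies 50 mm above the bench, the grip's upper side at 60 mm
- screwdriver: screwdriver lying on the bench beside the service plate, towards the robot; leave it alone
- wrench: steel spanner lying on the bench beyond the service plate; leave it alone
- clip_dish: small round steel dish of balance clips, 84 mm wide, 26 mm high, beyond the service plate; leave it alone
- inlet_ring: flat aluminium inlet ring of the blower, 160 mm wide, 22 mm high, on the right; leave it alone
- tape_roll: roll of packing tape, 110 mm wide, 48 mm high, lying flat, on the left; leave it alone
- spray_can: spray can, 66 mm wide, 190 mm high, on the right; leave it alone
- mailer: closed cardboard mailer, 150 x 210 x 36 mm, on the left; leave it alone

How it is judged:
By the outcome, as a careful person would: the job done as asked, in the order asked, and still so for the second after the job is handed in, while the arm keeps its last pose, push and grip.
It also fails if it takes over 72 s, if anything falls off the work surface, if the arm or the gripper's body presses on something with over 40 N, if the wrist force passes 120 N, or if a joint passes its speed limit or range.

## Working session

There is one attempt and no reset: what is moved stays moved. The work goes in short steps, Python scripts to look and compute and a tool call to move; the robot and the scene stay as the last step left them, time stands still between calls to the robot, and variables do not carry over. Pictures are saved under pics/ and viewed, at most 10 in all, crops included, and the job is handed in when it is done.

```bash
ls; mkdir -p pics; python3 - <<'E'
from bench import robot
import cv2,numpy as np
for n in("scene","top"):
    s=robot.snapshot(n); cv2.imwrite(f"pics/{n}0.png",s["color"]); print(n,s["fx"],s["fy"],s["cx"],s["cy"]); print(np.round(s["extrinsics"],4).tolist())
    np.savez(f"{n}0.npz",**s)
o=robot.get_obs();print(o)
E
python3 -c "
import cv2,numpy as np
a=[cv2.imread(f'pics/{n}0.png') for n in('scene','top')]
"
```

```text
bench.py
pics
scene 473.80544835551444 473.80544835551444 261.59327767445217 192.443033397685
[[-0.6175, 0.7864, -0.0135, 0.3042], [0.5737, 0.4387, -0.6916, -0.2874], [-0.538, -0.4348, -0.7221, 2.1265], [0.0, 0.0, 0.0, 1.0]]
top 455.8717103277571 455.8717103277571 246.07091942686495 191.07081976642036
[[0.0232, -0.9997, -0.0073, 0.0584], [-0.994, -0.0223, -0.1074, 0.5778], [0.1072, 0.0098, -0.9942, 1.6547], [0.0, 0.0, 0.0, 1.0]]
{'time': 0.1, 'joint_positions': array([-1.22611466e+00,  8.78514204e-02,  1.37207429e+00, -2.20793309e-05,
        1.68359647e+00, -1.03121767e-01]), 'qvel': array([ 0.0001374 , -0.00058466, -0.00494072,  0.0011773 ,  0.00067232,
       -0.00160627]), 'joint_torque': array([ 2.44826006e-03, -3.41252875e+01, -3.03301656e+01,  7.20739178e-02,
        3.04324622e-02, -8.98909389e-05]), 'tool_pos': array([ 0.23795527, -0.49531993,  0.20445207]), 'ee_rot': array([-3.13967112e+00, -1.76796193e-04,  4.47800797e-01]), 'wrist_force': array([0.41855671, 0.31641629, 0.10607144]), 'wrist_torque': array([ 0.00653252, -0.07564396, -0.01385811]), 'finger_force': 0.0, 'width': 0.09371603532474955}
```

View pics/scene0.png

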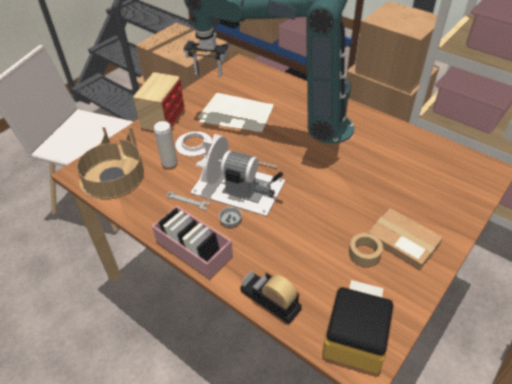

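View pics/top0.png

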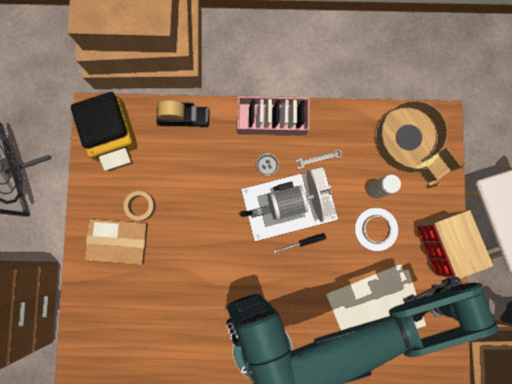

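The scene image shows the plate at about (240,185), with the wheel at about (215,155) and the lever grip at about (275,185). The top image shows the plate between about (243,170) and (336,240), with the wheel at (320,195) on its right (-y) side and the black lever grip at (248,212) on the left. I'll enlarge both next.

```bash
python3 - <<'E'
import cv2,numpy as np
t=cv2.imread('pics/top0.png')[160:250,235:345]; s=cv2.imread('pics/scene0.png')[130:220,185:295]
f=lambda a:cv2.resize(a,None,fx=6.6/1,fy=6.6,interpolation=cv2.INTER_CUBIC)
cv2.imwrite('pics/c_top.png',f(t)); cv2.imwrite('pics/c_sc.png',f(s))
E
```

```text
(no output)
```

View pics/c_top.png

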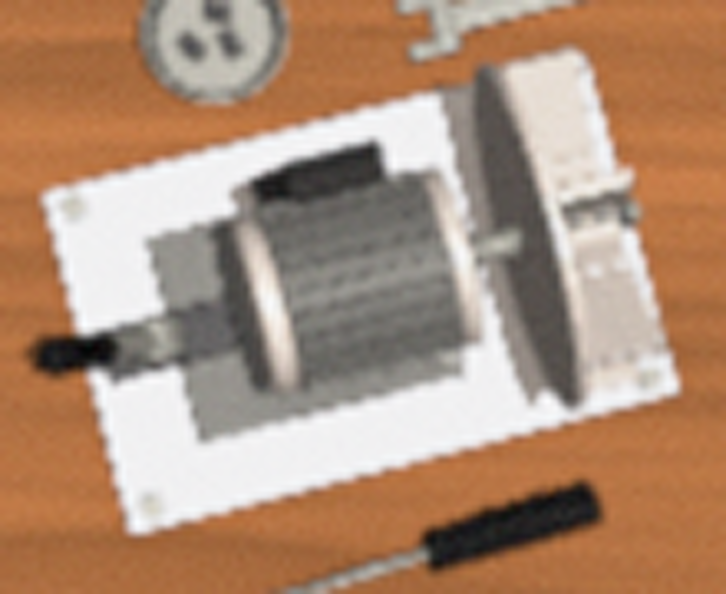

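View pics/c_sc.png

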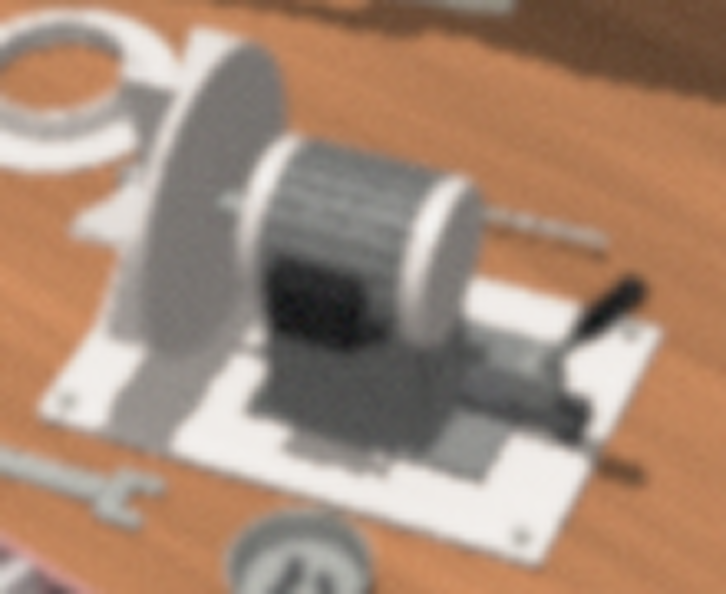

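The top crop shows the plate corners at (45,190), (130,533), (680,392) and (580,50). The grip tip is near (40,355), and an upward blade edge sits near (600,205). The scene crop shows the raised black grip at (580–645, 285–335).

```bash
cat > h.py <<'E'
import numpy as np,cv2
from scipy.spatial.transform import Rotation as R
def load(n): return dict(np.load(n))
def ray(s,u,v):
    E=s["extrinsics"];r=E[:3,:3];c=-r.T@E[:3,3]
    d=r.T@np.array([(u-s["cx"])/s["fx"],(v-s["cy"])/s["fy"],1]);return c,d
def onz(s,u,v,z):
    c,d=ray(s,u,v);return c+d*(z-c[2])/d[2]
def onplane(s,u,v,p,n):
    c,d=ray(s,u,v);return c+d*(np.dot(p-c,n)/np.dot(d,n))
def proj(s,P):
    E=s["extrinsics"];q=E[:3,:3]@np.asarray(P)+E[:3,3];return np.array([s["fx"]*q[0]/q[2]+s["cx"],s["fy"]*q[1]/q[2]+s["cy"]])
def crop(u,v,o): return (u+.5)/6.6-.5+o[0],(v+.5)/6.6-.5+o[1]
E
python3 - <<'E'
from h import *
t=load('top0.npz');s=load('scene0.npz')
P=[onz(t,*crop(u,v,(235,160)),.01) for u,v in[(45,190),(130,533),(680,392),(580,50)]]
# two corners +y side: 0 (far x),1(near x); -y side: 2 near,3 far
for p in P:print(p.round(4))
print([np.linalg.norm(P[i]-P[(i+1)%4]).round(3) for i in range(4)])
Q=[onz(s,*crop(u,v,(185,130)),.01) for u,v in[(540,563),(660,330),(40,410)]]
print('scene corners: 0,1,3',np.round(Q,4))
c=np.mean(P,0)
y=(P[0]+P[1]-P[2]-P[3]);x=P[0]+P[3]-P[1]-P[2]
yaw=np.mean([np.arctan2(-y[0],y[1]),np.arctan2(x[1],x[0])]);print(np.arctan2(-y[0],y[1]),np.arctan2(x[1],x[0]))
B=np.array([[np.cos(yaw),-np.sin(yaw),0],[np.sin(yaw),np.cos(yaw),0],[0,0,1]])
o=c-B@[0,.045,.01];print('origin',o,'yaw',yaw)
# lever: grip in the plane x=0 of blower
for n,S,uv,of in(('top',t,[(40,355),(110,350)],(235,160)),('sc',s,[(640,288),(585,330)],(185,130))):
  for q in uv:
    if n=='sc':
        p=B.T@(onplane(S,*crop(*q,of),o,B[:,0])-o);print(n,p.round(4),'angle',np.arctan2(p[2]-.046,p[1]-.165),np.hypot(p[2]-.046,p[1]-.165))
for a in(.85,.95,1.05,1.2):
  for r in (.095,):
    p=o+B@[0,.165+r*np.cos(a),.046+r*np.sin(a)]
    print(a,[((proj(S,p)-of+.5)*6.6-.5).round(0).tolist() for S,of in((t,(235,160)),(s,(185,130)))])
hub=o+B@[0,-.097,.118];print('hub',hub,[((proj(S,hub)-of+.5)*6.6-.5).round(0).tolist() for S,of in((t,(235,160)),(s,(185,130)))])
for a in range(-60,61,10):
  a=np.radians(a)
  for yy in(-.081,-.041):
    p=o+B@[.095*np.sin(a),yy,.118+.095*np.cos(a)];print(round(np.degrees(a)),yy,((proj(t,p)-(235,160)+.5)*6.6-.5).round(0).tolist(),p.round(3))
np.savez('pose.npz',B=B,o=o)
E
```

```text
[0.5884 0.0896 0.01  ]
[0.3959 0.0372 0.01  ]
[ 0.482  -0.2706  0.01  ]
[ 0.6755 -0.2134  0.01  ]
[np.float64(0.2), np.float64(0.32), np.float64(0.202), np.float64(0.315)]
scene corners: 0,1,3 [[ 0.5853  0.0957  0.01  ]
 [ 0.3936  0.0391  0.01  ]
 [ 0.6705 -0.2126  0.01  ]]
0.27634945966505386 0.27668432858557696
origin [ 5.47716222e-01 -1.32578190e-01  8.67361738e-18] yaw 0.27651689412531544
sc [-0.      0.23    0.1441] angle 0.9853673951694246 0.11770110711686381
sc [0.     0.1977 0.0998] angle 1.024768886541959 0.06300032538971136
0.85 [[43.0, 360.0], [635.0, 322.0]]
0.95 [[56.0, 356.0], [623.0, 311.0]]
1.05 [[71.0, 352.0], [610.0, 300.0]]
1.2 [[94.0, 345.0], [588.0, 286.0]]
hub [ 0.57419785 -0.22589337  0.118     ] [[635.0, 207.0], [116.0, 178.0]]
-60 -0.081 [665.0, 359.0] [ 0.491 -0.233  0.166]
-60 -0.041 [589.0, 379.0] [ 0.48  -0.194  0.166]
-50 -0.081 [665.0, 340.0] [ 0.5   -0.23   0.179]
-50 -0.041 [589.0, 359.0] [ 0.489 -0.192  0.179]
-40 -0.081 [663.0, 316.0] [ 0.511 -0.227  0.191]
-40 -0.041 [586.0, 335.0] [ 0.5   -0.189  0.191]
-30 -0.081 [659.0, 288.0] [ 0.524 -0.223  0.
[... 214 characters left out ...]
69.0, 246.0] [ 0.543 -0.177  0.212]
0 -0.081 [638.0, 194.0] [ 0.57  -0.211  0.213]
0 -0.041 [561.0, 214.0] [ 0.559 -0.172  0.213]
10 -0.081 [628.0, 163.0] [ 0.586 -0.206  0.212]
10 -0.041 [551.0, 183.0] [ 0.575 -0.168  0.212]
20 -0.081 [618.0, 133.0] [ 0.601 -0.202  0.207]
20 -0.041 [542.0, 153.0] [ 0.59  -0.163  0.207]
30 -0.081 [608.0, 107.0] [ 0.616 -0.198  0.2  ]
30 -0.041 [532.0, 126.0] [ 0.605 -0.159  0.2  ]
40 -0.081 [598.0, 84.0] [ 0.629 -0.194  0.191]
40 -0.041 [522.0, 103.0] [ 0.618 -0.155  0.191]
50 -0.081 [588.0, 65.0] [ 0.64  -0.191  0.179]
50 -0.041 [512.0, 85.0] [ 0.629 -0.152  0.179]
60 -0.081 [579.0, 52.0] [ 0.649 -0.188  0.166]
60 -0.041 [504.0, 71.0] [ 0.638 -0.15   0.166]
```

Everything agrees with the given sizes: the plate measures 0.20 x 0.32 m, the lever is at about 1.0 rad, and the blower yaw is 0.277. First I'll turn the tool so that its x axis lies along blower +y and its y axis along blower +x, and lift it with the fingers closed.

The manual's scale: shifts go in shares of 75 cm and turns go in shares of 2 rad. Converting my numbers, -0.005 m / 0.75 = -0.0067, -0.12 rad / 2 = -0.06.

{"name": "nudge_tcp", "arguments": {
  "deltas": [0, 0, 0, -0.0067, -0.06, 0, 0, 0, -0.0067, -0.06, 0, 0, 0, -0.0067, -0.06, 0, 0, 0, -0.0067, -0.06, 0, 0, 0, -0.0067, -0.06, 0, 0, 0, -0.0067, -0.06, 0, 0, 0, -0.0067, -0.06, 0, 0, 0, -0.0067, -0.06, 0, 0, 0, -0.0067, -0.06, 0, 0, 0, -0.0067, -0.06, 0, 0, 0, -0.0067, -0.06, 0, 0, 0, 0, -0.0395]
}}

```text
time: 1.1
tool_pos: [0.2382, -0.496, 0.2611]
ee_rot: [3.142, 0.001, 1.852]
wrist_force: [-0.9, -0.6, -0.0]
width: 0.0172
finger_force: 0.0
```

```bash
cat > w.py <<'E'
# blower-frame TCP, tool-axes delta to a blower-frame target
from bench import robot
from h import *
import sys
p=np.load('pose.npz');o=robot.get_obs();r=R.from_euler('xyz',o['ee_rot']).as_matrix()
b=p['B'].T@(o['tool_pos']-p['o']);print('t',o['time'],'blower TCP',b.round(4),'yaw',o['ee_rot'][2].round(3),'F',(p['B'].T@o['wrist_force']).round(2),'w',round(o['width'],4),o['finger_force'])
if len(sys.argv)>3:
    d=p['o']+p['B']@np.array(list(map(float,sys.argv[1:4])))-o['tool_pos'];print('tool delta',(r.T@d).round(4))
E
python3 w.py 0 .205 .19
```

```text
t 1.1 blower TCP [-0.397  -0.2651  0.2611] yaw 1.852 F [-1.03 -0.36 -0.03] w 0.0172 0.0
tool delta [0.4682 0.3992 0.0707]
```

To row units: 0.0312 m / 0.75 = 0.0416, 0.0266 m / 0.75 = 0.0355.

{"name": "nudge_tcp", "arguments": {
  "deltas": [0, 0.0416, 0.0355, 0, 0, 0, 0.0416, 0.0355, 0, 0, 0, 0.0416, 0.0355, 0, 0, 0, 0.0416, 0.0355, 0, 0, 0, 0.0416, 0.0355, 0, 0, 0, 0.0416, 0.0355, 0, 0, 0, 0.0416, 0.0355, 0, 0, 0, 0.0416, 0.0355, 0, 0, 0, 0.0416, 0.0355, 0, 0, 0, 0.0416, 0.0355, 0, 0, 0, 0.0416, 0.0355, 0, 0, 0, 0.0416, 0.0355, 0, 0, 0, 0.0416, 0.0355, 0, 0, 0, 0.0416, 0.0355, 0, 0, 0, 0.0416, 0.0355, 0, 0, 0, 0, 0, 0.0267, 0, 0, 0, 0, 0.0267, 0, 0, 0, 0, 0.0267, 0, 0, 0, 0, 0, 0]
}}

```text
time: 2.68
tool_pos: [0.4918, 0.0637, 0.1951]
ee_rot: [-3.132, -0.002, 1.848]
wrist_force: [-0.5, 0.8, -1.5]
width: 0.0004
finger_force: 0.0
```

```bash
python3 w.py 0 .205 .15
```

```text
t 2.6833 blower TCP [-2.000e-04  2.041e-01  1.951e-01] yaw 1.848 F [-0.25  0.88 -1.53] w 0.0004 0.0
tool delta [0.0008 0.0007 0.0451]
```

To row units: 0.03 m / 0.75 = 0.04, 0.01 m / 0.75 = 0.0133.

{"name": "nudge_tcp", "arguments": {
  "deltas": [0, 0, 0, 0.04, 0, 0, 0, 0, 0.04, 0, 0, 0.0093, 0, 0.008, 0, 0, 0.0093, 0, 0.008, 0, 0, 0.0093, 0, 0.008, 0, 0, 0.008, 0, 0.008, 0, 0, 0.0067, 0, 0.0107, 0, 0, 0.0067, 0, 0.0107, 0, 0, 0.0067, 0, 0.0107, 0, 0, 0.004, 0, 0.012, 0, 0, 0.0027, 0, 0.0133, 0, 0, 0.0013, 0, 0.012, 0, 0, 0, 0, 0, 0, 0, 0, 0, 0, 0]
}}

```text
time: 3.85
tool_pos: [0.4802, 0.1089, 0.0629]
ee_rot: [-3.138, 0.0, 1.847]
wrist_force: [-1.0, 0.6, -0.4]
width: 0.0006
finger_force: 0.0
```

```bash
python3 w.py 0 .25 .06
```

```text
t 3.85 blower TCP [0.001  0.2507 0.0629] yaw 1.847 F [-0.77  0.83 -0.38] w 0.0006 0.0
tool delta [-0.0007 -0.0009  0.0029]
```

To row units: 0.003 m / 0.75 = 0.004, 0.002 m / 0.75 = 0.0027.

{"name": "nudge_tcp", "arguments": {
  "deltas": [0, 0, 0, 0.004, 0, 0, 0, 0, 0.0027, 0, 0, 0, 0, 0.0013, 0, 0, 0, 0, 0.0013, 0, 0, 0, 0, 0.0013, 0, 0, 0, 0, 0, 0, 0, 0, 0, 0, 0, 0, 0, 0, 0, 0]
}}

```text
time: 4.52
tool_pos: [0.4817, 0.1092, 0.0597]
ee_rot: [3.14, 0.001, 1.847]
wrist_force: [-5.8, -0.0, 13.3]
width: 0.0004
finger_force: 6.6
```

```bash
python3 w.py; python3 - <<'E'
from bench import robot
import cv2
cv2.imwrite('pics/s1.png',cv2.resize(robot.snapshot('scene')['color'][110:220,180:300],None,fx=5,fy=5,interpolation=2))
E
```

```text
t 4.5167 blower TCP [0.0025 0.2506 0.0597] yaw 1.847 F [-5.63  1.58 13.3 ] w 0.0004 6.648939996957779
```

View pics/s1.png

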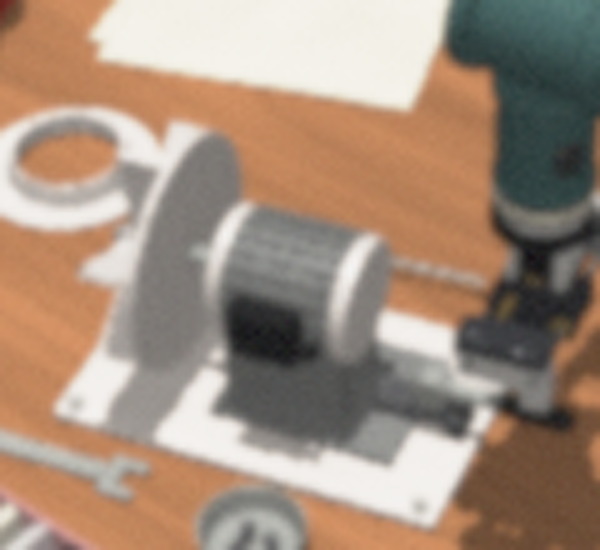

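The fingers met 13 N at z = 0.0597, the height where the grip's upper side lies when the lever is on its stop, and the picture shows the lever level at (490,405). The lever is down. Next I'll lift and look at the blades.

To row units: -0.04 m / 0.75 = -0.0533, -0.03 m / 0.75 = -0.04.

{"name": "nudge_tcp", "arguments": {
  "deltas": [0, 0, 0, -0.04, 0, 0, 0, 0, -0.0533, 0, 0.03, 0, 0, -0.0533, 0, 0.03, 0, 0, -0.0533, 0, 0.03, 0, 0, -0.0533, 0, 0.03, 0, 0, -0.0133, 0, 0.03, 0, 0, 0, 0]
}}

```text
time: 5.15
tool_pos: [0.4834, 0.1093, 0.2613]
ee_rot: [3.132, 0.002, 1.846]
wrist_force: [0.6, 0.4, 0.7]
width: 0.0287
finger_force: 0.0
```

```bash
python3 w.py 0 -.065 .26; python3 - <<'E'
from h import *
from bench import robot
t=robot.snapshot('top');np.savez('top1.npz',**t)
p=np.load('pose.npz');o,B=p['o'],p['B']
# rectify the plane of the free side? draw guides instead: crop, stretch
c=t['color'][155:230,290:345]
c=cv2.resize(c,None,fx=10,fy=8,interpolation=2)
c=cv2.normalize(np.clip(c.astype(float),100,255),None,0,255,cv2.NORM_MINMAX).astype('uint8')
cv2.imwrite('pics/t1.png',c)
for a in range(-60,61,20):
  f=np.radians(a);print(a,[((proj(t,o+B@[.095*np.sin(f),yy,.118+.095*np.cos(f)])-(290,155)+.5)*(10,8)).round().tolist() for yy in(-.081,-.041)])
E
```

```text
t 5.15 blower TCP [0.0042 0.2503 0.2613] yaw 1.846 F [0.73 0.2  0.72] w 0.0287 0.0
tool delta [-0.3153 -0.0039  0.0019]
-60 [[458.0, 476.0], [344.0, 500.0]]
-40 [[455.0, 423.0], [339.0, 447.0]]
-20 [[441.0, 353.0], [324.0, 378.0]]
0 [[417.0, 276.0], [300.0, 300.0]]
20 [[388.0, 202.0], [271.0, 226.0]]
40 [[356.0, 142.0], [241.0, 166.0]]
60 [[327.0, 103.0], [214.0, 127.0]]
```

View pics/t1.png

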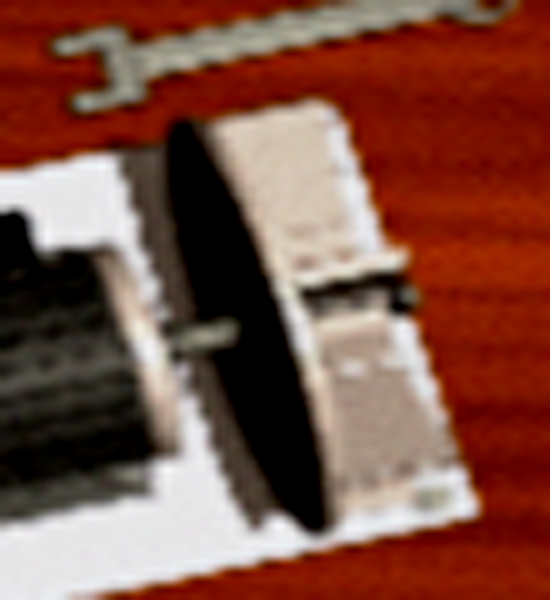

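The top view shows the bright edge of the uppermost blade running from (290,280) to (405,252). That puts the blade at about +5° towards blower +x, with the neighbouring tips near -55° and +65°. I'll straddle this blade near its tip with a loose gap and feel which finger it leans on.

To row units: -0.0394 m / 0.75 = -0.0525, 0.01 m / 0.75 = 0.0133.

{"name": "nudge_tcp", "arguments": {
  "deltas": [0.04, -0.0525, 0.0007, 0, 0, 0.04, -0.0525, 0.0007, 0, 0, 0.04, -0.0525, 0.0007, 0, 0, 0.04, -0.0525, 0.0007, 0, 0, 0.04, -0.0525, 0.0007, 0, 0, 0.04, -0.0525, 0.0007, 0, 0, 0.04, -0.0525, 0.0007, 0, 0, 0.04, -0.0525, 0.0007, 0, 0, 0.04, 0, 0, 0, 0, 0.04, 0, 0, 0, 0, 0.04, 0, 0, 0.0133, 0]
}}

```text
time: 6.12
tool_pos: [0.5711, -0.1927, 0.2456]
ee_rot: [-3.141, -0.001, 1.846]
wrist_force: [0.4, 0.9, 1.0]
width: 0.04
finger_force: 0.0
```

```bash
python3 w.py 0.008 -.063 .201
```

```text
t 6.1167 blower TCP [ 0.0061 -0.0642  0.2456] yaw 1.846 F [0.64 0.72 1.01] w 0.04 0.0
tool delta [0.0012 0.0019 0.0446]
```

{"name": "nudge_tcp", "arguments": {
  "deltas": [0.04, 0, 0, 0.016, 0, 0.04, 0, 0, 0.016, 0, 0.04, 0, 0, 0.016, 0, 0.04, 0, 0, 0.016, 0, 0.02, 0, 0, 0, 0, 0.02, 0, 0, 0, 0]
}}

```text
time: 6.62
tool_pos: [0.5705, -0.192, 0.197]
ee_rot: [-3.14, -0.002, 1.847]
wrist_force: [0.5, -0.4, 0.3]
width: 0.0299
finger_force: 0.0
```

```bash
python3 w.py 0.008 -.063 .201
```

```text
t 6.6167 blower TCP [ 0.0057 -0.0634  0.197 ] yaw 1.847 F [ 0.4  -0.5   0.26] w 0.0299 0.0
tool delta [ 0.0004  0.0023 -0.004 ]
```

To row units: 0.002 m / 0.75 = 0.0027.

{"name": "nudge_tcp", "arguments": {
  "deltas": [0.012, 0, 0.0027, 0, 0, 0.012, 0, 0, 0, 0, 0.012, 0, 0, 0, 0, 0.012, 0, 0, 0, 0, 0.012, 0, 0, 0, 0, 0.012, 0, 0, 0, 0, 0.012, 0, 0, 0, 0, 0.012, 0, 0, 0, 0, 0.012, 0, 0, 0, 0, 0.012, 0, 0, 0, 0, 0.012, 0, 0, 0, 0, 0.012, 0, 0, 0, 0]
}}

```text
time: 7.62
tool_pos: [0.5731, -0.1922, 0.1985]
ee_rot: [-3.142, 0.0, 1.847]
wrist_force: [0.8, -0.0, 0.3]
width: 0.0121
finger_force: 0.0
```

```bash
python3 w.py
cat > feel.py <<'E'
# mean force (blower axes) over n camera periods
from bench import robot
from h import *
import sys
p=np.load('pose.npz');F=[];W=[];f=[];T=[]
for i in range(int(sys.argv[1])):
    s=robot.snapshot('top');o=robot.get_obs();F.append(p['B'].T@o['wrist_force']);T.append(p['B'].T@o['wrist_torque']);W.append(o['width']);f.append(o['finger_force'])
F=np.array(F);h=len(F)//2
print('t',o['time'],'F halves',F[:h].mean(0).round(2),F[h:].mean(0).round(2),'sd',F.std(0).round(2),'T',np.mean(T,0).round(3),'w',W[-1],'ff',f[::4])
print('TCP',(p['B'].T@(o['tool_pos']-p['o'])).round(4))
np.savez(sys.argv[2],**s)
E
python3 feel.py 16 top2.npz
```

```text
t 7.6167 blower TCP [ 0.0081 -0.0643  0.1985] yaw 1.847 F [ 0.75 -0.24  0.3 ] w 0.0121 0.0
t 8.4167 F halves [-0.04 -0.17 -0.15] [ 0.05 -0.22  0.12] sd [0.52 0.41 0.67] T [-0.061 -0.088 -0.004] w 0.012055144230233532 ff [0.0, 0.0, 0.0, 0.0]
TCP [ 0.0081 -0.0643  0.1985]
```

{"name": "nudge_tcp", "arguments": {
  "deltas": [0.012, 0, 0, 0, 0, 0.012, 0, 0, 0, 0, 0.012, 0, 0, 0, 0, 0.012, 0, 0, 0, 0, 0.012, 0, 0, 0, 0, 0.012, 0, 0, 0, 0, 0.012, 0, 0, 0, 0, 0.012, 0, 0, 0, 0, 0.012, 0, 0, 0, 0, 0.012, 0, 0, 0, 0, 0.012, 0, 0, 0, 0, 0.012, 0, 0, 0, 0, 0.012, 0, 0, 0, 0, 0.012, 0, 0, 0, 0, 0.012, 0, 0, 0, 0]
}}

```text
time: 9.67
tool_pos: [0.5731, -0.1922, 0.1985]
ee_rot: [3.142, 0.0, 1.847]
wrist_force: [-0.3, 0.2, -0.3]
width: 0.0123
finger_force: 0.0
```

```bash
python3 feel.py 16 top3.npz
```

```text
t 10.4667 F halves [-0.26  0.13 -0.21] [-0.08  0.09 -0.  ] sd [0.36 0.38 0.46] T [-0.047 -0.074  0.001] w 0.011890918575650626 ff [0.0, 0.0, 0.0, 0.0]
TCP [ 0.0081 -0.0643  0.1985]
```

To row units: 0.004 m / 0.75 = 0.0053.

{"name": "nudge_tcp", "arguments": {
  "deltas": [0.012, 0, 0.0053, 0, 0, 0.012, 0, 0.0053, 0, 0, 0.012, 0, 0.0053, 0, 0, 0.012, 0, 0.0053, 0, 0]
}}

```text
time: 10.8
tool_pos: [0.5878, -0.188, 0.1974]
ee_rot: [-3.138, -0.001, 1.846]
wrist_force: [-3.6, -2.0, -2.2]
width: 0.0119
finger_force: 1.8
```

```bash
python3 w.py
```

```text
t 10.8 blower TCP [ 0.0234 -0.0642  0.1974] yaw 1.846 F [-4.  -0.9 -2.2] w 0.0119 1.8345420900732279
```

{"name": "nudge_tcp", "arguments": {
  "deltas": [0.012, 0, 0, 0, 0, 0.012, 0, 0, 0, 0, 0.012, 0, 0, 0, 0, 0.012, 0, 0, 0, 0, 0.012, 0, 0, 0, 0, 0.012, 0, 0, 0, 0, 0.012, 0, 0, 0, 0, 0.012, 0, 0, 0, 0, 0.012, 0, 0, 0, 0, 0.012, 0, 0, 0, 0, 0.012, 0, 0, 0, 0, 0.012, 0, 0, 0, 0, 0.012, 0, 0, 0, 0, 0.012, 0, 0, 0, 0]
}}

```text
time: 11.97
tool_pos: [0.5886, -0.1878, 0.1985]
ee_rot: [3.141, 0.0, 1.847]
wrist_force: [0.8, -0.1, 0.7]
width: 0.012
finger_force: 0.1
```

```bash
python3 feel.py 16 top4.npz
```

```text
t 12.7667 F halves [ 0.49 -0.05  0.32] [ 0.7   0.18 -0.09] sd [0.42 0.42 0.49] T [-0.049 -0.171 -0.011] w 0.011890313342106138 ff [0.14815867936704308, 0.20101941365282983, 0.23763459466863424, 0.2578930521849543]
TCP [ 0.0241 -0.0643  0.1985]
```

The push met -4 N of drag, and the blade then leaned about +0.6 N towards +x. So the heavy side is probably near the top, only slightly off it. I'll turn the wheel about 60° towards +x and feel the next blade, where the torque should be large.

To row units: 0.0065 m / 0.75 = 0.0087, 0.005 m / 0.75 = 0.0067.

{"name": "nudge_tcp", "arguments": {
  "deltas": [0.04, 0, 0.0087, 0, 0, 0.04, 0, 0.0087, 0, 0, 0.04, 0, 0.0067, 0.0024, 0, 0.04, 0, 0.0067, 0.0024, 0, 0.04, 0, 0.0067, 0.0024, 0, 0.04, 0, 0.0067, 0.0024, 0, 0.04, 0, 0.0059, 0.004, 0, 0.04, 0, 0.0059, 0.004, 0, 0.04, 0, 0.0059, 0.004, 0, 0.04, 0, 0.0059, 0.004, 0, 0.04, 0, 0.0047, 0.0055, 0, 0.04, 0, 0.0047, 0.0055, 0, 0.04, 0, 0.0047, 0.0055, 0, 0.04, 0, 0.0047, 0.0055, 0, 0.04, 0, 0, 0, 0]
}}

```text
time: 14.02
tool_pos: [0.6504, -0.1697, 0.1606]
ee_rot: [-3.139, -0.002, 1.847]
wrist_force: [0.5, 1.1, 0.3]
width: 0.0399
finger_force: 0.0
```

```bash
python3 w.py
```

```text
t 14.0167 blower TCP [ 0.0887 -0.0637  0.1606] yaw 1.847 F [0.78 0.88 0.26] w 0.0399 0.0007897132172729471
```

{"name": "nudge_tcp", "arguments": {
  "deltas": [0.04, 0, 0, -0.04, 0, 0.04, 0, 0, -0.0533, 0, 0.04, 0, -0.04, 0, 0, 0.04, 0, -0.04, 0, 0, 0.04, 0, -0.0387, 0, 0, 0.04, 0, 0, 0, 0]
}}

```text
time: 14.52
tool_pos: [0.5609, -0.1953, 0.2326]
ee_rot: [-3.138, -0.001, 1.844]
wrist_force: [0.3, 0.3, -0.4]
width: 0.0398
finger_force: 0.0
```

```bash
python3 w.py 0 -.064 .198; python3 - <<'E'
from h import *
from bench import robot
t=robot.snapshot('top');cv2.imwrite('pics/t5.png',cv2.resize(t['color'][155:230,290:345],None,fx=10,fy=8,interpolation=2))
E
```

```text
t 14.5167 blower TCP [-0.0044 -0.064   0.2326] yaw 1.844 F [ 0.36  0.25 -0.41] w 0.0398 0.0
tool delta [-0.      0.0045  0.0346]
```

View pics/t5.png

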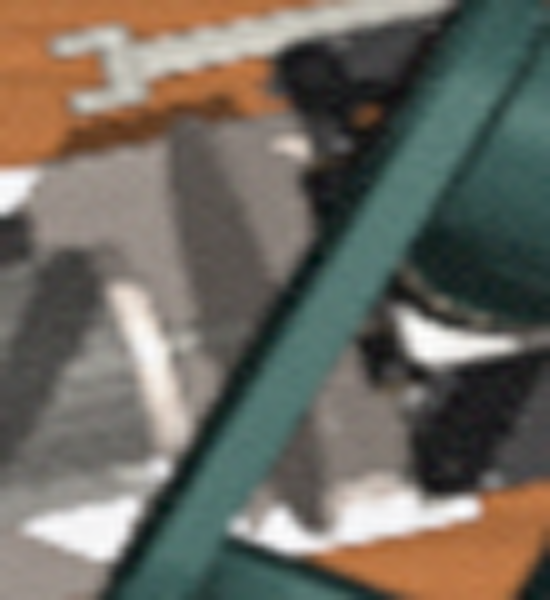

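The arm hides the top blade. The lower-left blade tip at about (390,485) agrees with -60°, so a blade should be upright at the top. I'll straddle it and feel.

To row units: 0.017 m / 0.75 = 0.0227, 0.0045 m / 0.75 = 0.006.

{"name": "nudge_tcp", "arguments": {
  "deltas": [0.04, 0, 0.006, 0.0227, 0, 0.04, 0, 0, 0.0227, 0, 0.012, 0, 0, 0, 0, 0.012, 0, 0, 0, 0, 0.012, 0, 0, 0, 0, 0.012, 0, 0, 0, 0, 0.012, 0, 0, 0, 0, 0.012, 0, 0, 0, 0, 0.012, 0, 0, 0, 0, 0.012, 0, 0, 0, 0, 0.012, 0, 0, 0, 0, 0.012, 0, 0, 0, 0, 0.012, 0, 0, 0, 0, 0.012, 0, 0, 0, 0, 0.012, 0, 0, 0, 0, 0.012, 0, 0, 0, 0, 0.012, 0, 0, 0, 0, 0.012, 0, 0, 0, 0, 0.012, 0, 0, 0, 0]
}}

```text
time: 16.15
tool_pos: [0.5693, -0.1933, 0.1989]
ee_rot: [-3.142, 0.0, 1.847]
wrist_force: [-0.2, -0.0, -0.1]
width: 0.0117
finger_force: 0.0
```

```bash
python3 feel.py 14 top6.npz
```

```text
t 16.85 F halves [0.05 0.09 0.08] [ 1.01 -0.14 -0.39] sd [0.85 0.56 0.57] T [-0.052 -0.162 -0.004] w 0.012067887305608156 ff [0.0, 0.0, 0.22163289268064545, 0.5885138826852199]
TCP [ 0.0045 -0.0643  0.1989]
```

{"name": "nudge_tcp", "arguments": {
  "deltas": [0.012, 0, 0, 0, 0, 0.012, 0, 0, 0, 0, 0.012, 0, 0, 0, 0, 0.012, 0, 0, 0, 0, 0.012, 0, 0, 0, 0, 0.012, 0, 0, 0, 0, 0.012, 0, 0, 0, 0, 0.012, 0, 0, 0, 0, 0.012, 0, 0, 0, 0, 0.012, 0, 0, 0, 0, 0.012, 0, 0, 0, 0, 0.012, 0, 0, 0, 0]
}}

```text
time: 17.85
tool_pos: [0.5693, -0.1933, 0.1989]
ee_rot: [3.142, 0.0, 1.847]
wrist_force: [2.9, -0.0, -0.2]
width: 0.0122
finger_force: 1.2
```

```bash
python3 feel.py 20 top6.npz
```

```text
t 18.85 F halves [ 2.22 -0.04 -0.56] [ 2.19  0.11 -0.7 ] sd [0.38 0.53 0.51] T [-0.044 -0.463  0.   ] w 0.012065468633333088 ff [1.197091197827831, 1.1092476162593812, 1.0313918834435754, 0.97864007417229, 0.9560316907300148]
TCP [ 0.0042 -0.0643  0.1989]
```

The blade now leans +2.2 N at a wheel turn of about 64°, against +0.6 N at 16°. Fitting M·sin puts the heavy side about 2.5° short of the first blade, with M near 0.234 N m, inside the given range. So that blade has to go to about 182°, which is two more 60° strokes.

To row units: 0.011 m / 0.75 = 0.0147, 0.005 m / 0.75 = 0.0067.

{"name": "nudge_tcp", "arguments": {
  "deltas": [0.04, 0, 0.0147, 0, 0, 0.04, 0, 0.0147, 0, 0, 0.04, 0, 0.0147, 0, 0, 0.04, 0, 0.0067, 0.0024, 0, 0.04, 0, 0.0067, 0.0024, 0, 0.04, 0, 0.0067, 0.0024, 0, 0.04, 0, 0.0067, 0.0024, 0, 0.04, 0, 0.0059, 0.004, 0, 0.04, 0, 0.0059, 0.004, 0, 0.04, 0, 0.0059, 0.004, 0, 0.04, 0, 0.0059, 0.004, 0, 0.04, 0, 0.0047, 0.0055, 0, 0.04, 0, 0.0047, 0.0055, 0, 0.04, 0, 0.0047, 0.0055, 0, 0.04, 0, 0.0047, 0.0055, 0, 0.04, 0, 0, 0, 0, 0.04, 0, 0, 0, 0]
}}

```text
time: 20.27
tool_pos: [0.6507, -0.17, 0.1622]
ee_rot: [-3.141, -0.001, 1.847]
wrist_force: [-0.0, 0.4, -0.2]
width: 0.0402
finger_force: 0.0
```

```bash
python3 w.py
```

```text
t 20.2667 blower TCP [ 0.0889 -0.0641  0.1622] yaw 1.847 F [ 0.09  0.44 -0.2 ] w 0.0402 0.0
```

{"name": "nudge_tcp", "arguments": {
  "deltas": [0.04, 0, 0, -0.04, 0, 0.04, 0, 0, -0.0533, 0, 0.04, 0, -0.04, 0, 0, 0.04, 0, -0.04, 0, 0, 0.04, 0, -0.0387, 0, 0, 0.04, 0, 0, 0, 0, 0.04, 0, 0, 0.0227, 0, 0.04, 0, 0, 0.0227, 0, 0.04, 0, 0, 0, 0]
}}

```text
time: 21.02
tool_pos: [0.5638, -0.1937, 0.1957]
ee_rot: [-3.138, -0.004, 1.847]
wrist_force: [-0.4, -0.2, -0.7]
width: 0.0401
finger_force: 0.0
```

```bash
python3 w.py
```

```text
t 21.0167 blower TCP [-0.0012 -0.0632  0.1957] yaw 1.847 F [-0.49 -0.09 -0.67] w 0.0401 0.0
```

To row units: 0.0125 m / 0.75 = 0.0167, 0.005 m / 0.75 = 0.0067.

{"name": "nudge_tcp", "arguments": {
  "deltas": [0.04, 0, 0.0167, 0, 0, 0.04, 0, 0.0167, 0, 0, 0.04, 0, 0.0167, 0, 0, 0.04, 0, 0.0067, 0.0024, 0, 0.04, 0, 0.0067, 0.0024, 0, 0.04, 0, 0.0067, 0.0024, 0, 0.04, 0, 0.0067, 0.0024, 0, 0.04, 0, 0.0059, 0.004, 0, 0.04, 0, 0.0059, 0.004, 0]
}}

```text
time: 21.77
tool_pos: [0.6295, -0.1764, 0.1866]
ee_rot: [3.14, 0.001, 1.847]
wrist_force: [-1.0, -1.1, 2.3]
width: 0.04
finger_force: 1.4
```

```bash
python3 w.py
```

```text
t 21.7667 blower TCP [ 0.0667 -0.0645  0.1866] yaw 1.847 F [-1.24 -0.76  2.28] w 0.04 1.3613833487033844
```

{"name": "nudge_tcp", "arguments": {
  "deltas": [0.04, 0, 0.0059, 0.004, 0, 0.04, 0, 0.0059, 0.004, 0, 0.04, 0, 0.0047, 0.0055, 0, 0.04, 0, 0.0047, 0.0055, 0, 0.04, 0, 0.0047, 0.0055, 0, 0.04, 0, 0.0047, 0.0055, 0, 0.04, 0, 0, 0, 0, 0.04, 0, 0, 0, 0]
}}

```text
time: 22.43
tool_pos: [0.6506, -0.1699, 0.1622]
ee_rot: [-3.14, -0.001, 1.847]
wrist_force: [0.3, 0.3, 0.3]
width: 0.04
finger_force: 0.0
```

```bash
python3 w.py
```

```text
t 22.4333 blower TCP [ 0.0888 -0.064   0.1622] yaw 1.847 F [0.37 0.2  0.34] w 0.04 0.0
```

{"name": "nudge_tcp", "arguments": {
  "deltas": [0.04, 0, 0, -0.04, 0, 0.04, 0, 0, -0.0533, 0, 0.04, 0, -0.04, 0, 0, 0.04, 0, -0.04, 0, 0, 0.04, 0, -0.0387, 0, 0, 0.04, 0, 0, 0, 0, 0.04, 0, 0, 0.0227, 0, 0.04, 0, 0, 0.0227, 0, 0.012, 0, 0, 0, 0, 0.012, 0, 0, 0, 0, 0.012, 0, 0, 0, 0, 0.012, 0, 0, 0, 0]
}}

```text
time: 23.43
tool_pos: [0.566, -0.1946, 0.2008]
ee_rot: [3.14, 0.001, 1.847]
wrist_force: [0.1, -0.5, 0.2]
width: 0.0171
finger_force: 0.0
```

```bash
python3 w.py
```

```text
t 23.4333 blower TCP [ 0.0007 -0.0646  0.2008] yaw 1.847 F [-0.03 -0.51  0.19] w 0.0171 0.0
```

The manual's scale: shifts go in shares of 75 cm and turns go in shares of 2 rad. Converting my numbers, 0.005 m / 0.75 = 0.0067.

{"name": "nudge_tcp", "arguments": {
  "deltas": [0.016, 0, 0.0067, 0, 0, 0.016, 0, 0.0067, 0, 0, 0.016, 0, 0.0067, 0, 0, 0.016, 0, 0.0067, 0, 0, 0.016, 0, 0.0067, 0, 0, 0.016, 0, 0.0067, 0, 0, 0.016, 0, 0, 0, 0, 0.016, 0, 0, 0, 0]
}}

```text
time: 24.1
tool_pos: [0.5947, -0.1858, 0.1989]
ee_rot: [3.141, -0.001, 1.847]
wrist_force: [-0.6, -0.2, 0.2]
width: 0.0162
finger_force: 0.6
```

```bash
python3 w.py
```

```text
t 24.1 blower TCP [ 0.0307 -0.0641  0.1989] yaw 1.847 F [-0.65 -0.04  0.19] w 0.0162 0.5859369062818587
```

{"name": "nudge_tcp", "arguments": {
  "deltas": [0.016, 0, 0, 0, 0, 0.016, 0, 0, 0, 0, 0.016, 0, 0, 0, 0, 0.016, 0, 0, 0, 0, 0.016, 0, 0, 0, 0, 0.016, 0, 0, 0, 0, 0.016, 0, 0, 0, 0, 0.016, 0, 0, 0, 0, 0.016, 0, 0, 0, 0, 0.016, 0, 0, 0, 0, 0.016, 0, 0, 0, 0, 0.016, 0, 0, 0, 0, 0.016, 0, 0, 0, 0, 0.016, 0, 0, 0, 0, 0.016, 0, 0, 0, 0, 0.016, 0, 0, 0, 0, 0.016, 0, 0, 0, 0, 0.016, 0, 0, 0, 0, 0.016, 0, 0, 0, 0, 0.016, 0, 0, 0, 0]
}}

```text
time: 25.77
tool_pos: [0.5941, -0.1863, 0.1997]
ee_rot: [-3.142, 0.0, 1.847]
wrist_force: [0.3, -0.5, -0.4]
width: 0.0161
finger_force: 0.0
```

```bash
python3 feel.py 24 top7.npz
```

```text
t 26.9667 F halves [-0.02 -0.27 -0.21] [-0.24  0.26  0.06] sd [0.47 0.49 0.58] T [-0.044 -0.067 -0.001] w 0.016230492576264695 ff [0.0, 0.0, 0.0, 0.012463766906876117, 0.06471884495113045, 0.1250684290425852]
TCP [ 0.0299 -0.0643  0.1997]
```

{"name": "nudge_tcp", "arguments": {
  "deltas": [0.016, 0, 0, 0, 0, 0.016, 0, 0, 0, 0, 0.016, 0, 0, 0, 0, 0.016, 0, 0, 0, 0, 0.016, 0, 0, 0, 0, 0.016, 0, 0, 0, 0, 0.016, 0, 0, 0, 0, 0.016, 0, 0, 0, 0, 0.016, 0, 0, 0, 0, 0.016, 0, 0, 0, 0, 0.016, 0, 0, 0, 0, 0.016, 0, 0, 0, 0, 0.016, 0, 0, 0, 0, 0.016, 0, 0, 0, 0]
}}

```text
time: 28.13
tool_pos: [0.5941, -0.1863, 0.1997]
ee_rot: [3.142, 0.0, 1.847]
wrist_force: [-1.1, 0.7, -0.3]
width: 0.0158
finger_force: 0.3
```

```bash
python3 feel.py 20 top7.npz
```

```text
t 29.1333 F halves [-0.53  0.22  0.03] [-0.59 -0.21  0.34] sd [0.39 0.39 0.43] T [-0.037  0.008 -0.   ] w 0.016010322397025985 ff [0.2793910220498219, 0.2689407463185489, 0.2582830988103524, 0.2499063330469653, 0.24387235986068845]
TCP [ 0.0299 -0.0643  0.1997]
```

To row units: -0.006 m / 0.75 = -0.008, -0.0025 m / 0.75 = -0.0033.

{"name": "nudge_tcp", "arguments": {
  "deltas": [0.016, 0, -0.008, 0, 0, 0.016, 0, -0.008, 0, 0, 0.016, 0, -0.008, 0, 0, 0.016, 0, -0.008, 0, 0, 0.016, 0, -0.008, 0, 0, 0.016, 0, -0.0067, 0, 0, 0.016, 0, -0.004, 0, 0, 0.016, 0, -0.0033, 0, 0, 0.016, 0, -0.0027, 0, 0, 0.016, 0, -0.002, 0, 0, 0.016, 0, -0.0013, 0, 0, 0.016, 0, -0.0013, 0, 0, 0.016, 0, 0, 0, 0, 0.016, 0, 0, 0, 0]
}}

```text
time: 30.3
tool_pos: [0.5495, -0.1989, 0.1994]
ee_rot: [-3.141, -0.0, 1.847]
wrist_force: [3.7, 1.0, 3.1]
width: 0.0161
finger_force: 2.0
```

```bash
python3 w.py
```

```text
t 30.3 blower TCP [-0.0164 -0.0643  0.1994] yaw 1.847 F [ 3.89 -0.01  3.08] w 0.0161 1.9784865842666477
```

{"name": "nudge_tcp", "arguments": {
  "deltas": [0.016, 0, 0, 0, 0, 0.016, 0, 0, 0, 0, 0.016, 0, 0, 0, 0, 0.016, 0, 0, 0, 0, 0.016, 0, 0, 0, 0, 0.016, 0, 0, 0, 0, 0.016, 0, 0, 0, 0, 0.016, 0, 0, 0, 0, 0.016, 0, 0, 0, 0, 0.016, 0, 0, 0, 0, 0.016, 0, 0, 0, 0, 0.016, 0, 0, 0, 0, 0.016, 0, 0, 0, 0, 0.016, 0, 0, 0, 0, 0.016, 0, 0, 0, 0, 0.016, 0, 0, 0, 0, 0.016, 0, 0, 0, 0, 0.016, 0, 0, 0, 0, 0.016, 0, 0, 0, 0, 0.016, 0, 0, 0, 0]
}}

```text
time: 31.97
tool_pos: [0.5498, -0.1988, 0.1997]
ee_rot: [-3.142, 0.0, 1.847]
wrist_force: [-0.8, -1.0, 0.0]
width: 0.0159
finger_force: 0.0
```

```bash
python3 feel.py 30 top8.npz
```

```text
t 33.4667 F halves [ 0.23 -0.06  0.03] [ 0.68 -0.   -0.24] sd [0.54 0.45 0.48] T [-0.041 -0.18   0.003] w 0.016579434026550176 ff [0.0, 0.0, 0.059719912060245406, 0.1565047103940742, 0.26057683062390424, 0.3549845285306219, 0.4293615694041364, 0.47714069194626063]
TCP [-0.016  -0.0643  0.1997]
```

{"name": "nudge_tcp", "arguments": {
  "deltas": [0.016, 0, 0, 0, 0, 0.016, 0, 0, 0, 0, 0.016, 0, 0, 0, 0, 0.016, 0, 0, 0, 0, 0.016, 0, 0, 0, 0, 0.016, 0, 0, 0, 0, 0.016, 0, 0, 0, 0, 0.016, 0, 0, 0, 0, 0.016, 0, 0, 0, 0, 0.016, 0, 0, 0, 0, 0.016, 0, 0, 0, 0, 0.016, 0, 0, 0, 0]
}}

```text
time: 34.47
tool_pos: [0.5498, -0.1988, 0.1997]
ee_rot: [-3.142, 0.0, 1.847]
wrist_force: [1.3, -0.6, -0.1]
width: 0.0161
finger_force: 0.4
```

```bash
python3 feel.py 20 top8.npz
```

```text
t 35.4667 F halves [0.79 0.28 0.01] [0.65 0.05 0.13] sd [0.36 0.49 0.54] T [-0.036 -0.24   0.002] w 0.016016436105656517 ff [0.41794939257670194, 0.3972786039230414, 0.38209055390325375, 0.3746266110101715, 0.3726313238439616]
TCP [-0.0161 -0.0643  0.1997]
```

The restoring force is -0.24 (pad reading) at a blade angle of +17.6° and +0.37 at -8.5°. Zero therefore falls at about +7°, and M comes out near 0.245 N m, which agrees with the given range and the earlier readings. I'll bring the blade to about +6.5° (tool x about 0.010) and pinch it near its tip.

{"name": "nudge_tcp", "arguments": {
  "deltas": [0.016, 0, 0.0067, 0, 0, 0.016, 0, 0.0067, 0, 0, 0.016, 0, 0.0067, 0, 0, 0.016, 0, 0.0067, 0, 0, 0.016, 0, 0.0053, -0.004, 0, 0.016, 0, 0.0033, 0, 0, 0.012, 0, 0, 0, 0, 0.012, 0, 0, 0, 0, 0, 0, 0, 0, 0, 0, 0, 0, 0, 0, 0, 0, 0, 0, 0, 0, 0, 0, 0, 0, 0, 0, 0, 0, 0, 0, 0, 0, 0, 0]
}}

```text
time: 36.63
tool_pos: [0.5749, -0.1914, 0.2018]
ee_rot: [-3.14, -0.001, 1.847]
wrist_force: [-4.3, -0.6, -5.5]
width: 0.0081
finger_force: 29.6
```

```bash
python3 w.py .0102 -.064 .203; python3 feel.py 16 top9.npz
```

```text
t 36.6333 blower TCP [ 0.0101 -0.064   0.2018] yaw 1.847 F [-4.31  0.57 -5.5 ] w 0.0081 29.59035113453865
tool delta [ 0.      0.0001 -0.0012]
t 37.4333 F halves [-3.53  0.26 -7.58] [ -3.62   0.52 -10.41] sd [0.54 0.63 1.68] T [0.041 0.792 0.016] w 0.008117588384519581 ff [29.5825215568766, 29.549443633295596, 29.512402452528477, 29.471947378478944]
TCP [ 0.0101 -0.064   0.2019]
```

The width reads 8.1 mm, a bit flat for a tilted blade, and Fz is still building. I'll check for drift and look at the wheel's real angle.

{"name": "nudge_tcp", "arguments": {
  "deltas": [0, 0, 0, 0, 0, 0, 0, 0, 0, 0, 0, 0, 0, 0, 0, 0, 0, 0, 0, 0, 0, 0, 0, 0, 0, 0, 0, 0, 0, 0]
}}

```text
time: 37.93
tool_pos: [0.5749, -0.1914, 0.2019]
ee_rot: [-3.14, -0.001, 1.847]
wrist_force: [-4.4, 0.1, -14.5]
width: 0.0082
finger_force: 29.3Traceback (most recent call last):
```

```bash
python3 feel.py 8 top10.npz; python3 - <<'E'
from h import *
p=np.load('pose.npz');o,B=p['o'],p['B']
A=load('top1.npz');t=load('top10.npz')
f=lambda c:cv2.resize(c['color'][155:230,290:345],(396,540),interpolation=2)
c=np.hstack([f(A),f(t)]);cv2.imwrite('pics/t10.png',c)
for a in(-65,-60,-55,-50,0,5,10,60,65,70):
  q=np.radians(a);print(a,[((proj(t,o+B@[.095*np.sin(q),yy,.118+.095*np.cos(q)])-(290,155)+.5)*7.2+(396,0)).round().tolist() for yy in(-.081,-.041)])
E
```

```text
  File "feel.py", line 7, in <module>
    s=robot.snapshot('top');o=robot.get_obs();F.append(p['B'].T@o['wrist_force']);T.append(p['B'].T@o['wrist_torque']);W.append(o['width']);f.append(o['finger_force'])
ValueError: 200 camera calls are used up
Traceback (most recent call last):
  File "h.py", line 3, in load
    def load(n): return dict(np.load(n))
                             ~~~~~~~^^^
FileNotFoundError: [Errno 2] No such file or directory: 'top10.npz'
```

To row units: 0.0008 m / 0.75 = 0.0011.

```bash
python3 - <<'E'
from h import *
p=np.load('pose.npz');o,B=p['o'],p['B']
A=load('top1.npz');t=load('top9.npz')
f=lambda c:cv2.resize(c['color'][155:230,290:345],(396,540),interpolation=2)
c=np.hstack([f(A),f(t)]);cv2.imwrite('pics/t10.png',c)
for a in(-65,-60,-55,-50,0,5,10,60,65,70):
  q=np.radians(a);print(a,[((proj(t,o+B@[.095*np.sin(q),yy,.118+.095*np.cos(q)])-(290,155)+.5)*7.2+(396,0)).round().tolist() for yy in(-.081,-.041)])
E
```

```text
-65 [[725.0, 437.0], [643.0, 458.0]]
-60 [[726.0, 428.0], [644.0, 450.0]]
-55 [[726.0, 418.0], [643.0, 440.0]]
-50 [[726.0, 407.0], [643.0, 428.0]]
0 [[696.0, 248.0], [612.0, 270.0]]
5 [[691.0, 231.0], [607.0, 253.0]]
10 [[686.0, 214.0], [602.0, 236.0]]
60 [[632.0, 93.0], [550.0, 114.0]]
65 [[627.0, 88.0], [546.0, 109.0]]
70 [[623.0, 84.0], [542.0, 105.0]]
```

{"name": "nudge_tcp", "arguments": {
  "deltas": [0, 0, 0, 0.0011, 0, 0, 0, 0, 0, 0, 0, 0, 0, 0, 0, 0, 0, 0, 0, 0, 0, 0, 0, 0, 0, 0, 0, 0, 0, 0]
}}

```text
time: 38.58
tool_pos: [0.5752, -0.1914, 0.2019]
ee_rot: [-3.142, -0.0, 1.847]
wrist_force: [-4.6, 0.2, -14.2]
width: 0.0081
finger_force: 29.4
```

```bash
python3 w.py
```

```text
t 38.5833 blower TCP [ 0.0104 -0.0641  0.2019] yaw 1.847 F [ -4.4    1.45 -14.17] w 0.0081 29.43094922695309
```

View pics/t10.png

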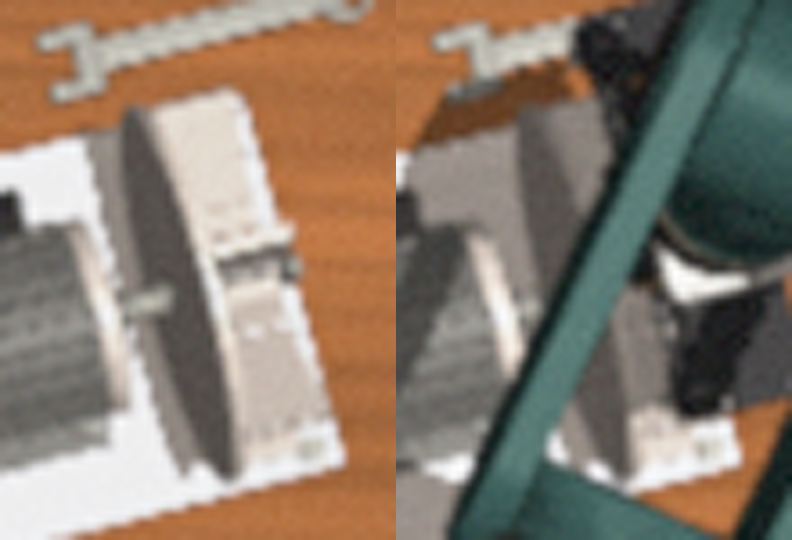

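The right half shows the shaded -60° blade face ending near (660,410), the same as on the left when the wheel was at about +5°. So the wheel stands where I want it. I'll relieve the vertical pull a little and check that it is steady.

To row units: 0.001 m / 0.75 = 0.0013.

{"name": "nudge_tcp", "arguments": {
  "deltas": [0, 0, 0, 0.0013, 0, 0, 0, 0, 0, 0, 0, 0, 0, 0, 0, 0, 0, 0, 0, 0, 0, 0, 0, 0, 0, 0, 0, 0, 0, 0, 0, 0, 0, 0, 0, 0, 0, 0, 0, 0, 0, 0, 0, 0, 0, 0, 0, 0, 0, 0, 0, 0, 0, 0, 0, 0, 0, 0, 0, 0]
}}

```text
time: 39.58
tool_pos: [0.5757, -0.1915, 0.2018]
ee_rot: [3.14, 0.001, 1.847]
wrist_force: [-3.5, 2.8, -8.5]
width: 0.0082
finger_force: 29.7
```

```bash
python3 w.py
```

```text
t 39.5833 blower TCP [ 0.0108 -0.0643  0.2018] yaw 1.847 F [-2.6   3.64 -8.5 ] w 0.0082 29.715967616066337
```

{"name": "nudge_tcp", "arguments": {
  "deltas": [0, 0, 0, 0, 0, 0, 0, 0, 0, 0, 0, 0, 0, 0, 0, 0, 0, 0, 0, 0, 0, 0, 0, 0, 0, 0, 0, 0, 0, 0, 0, 0, 0, 0, 0, 0, 0, 0, 0, 0, 0, 0, 0, 0, 0, 0, 0, 0, 0, 0, 0, 0, 0, 0, 0, 0, 0, 0, 0, 0]
}}

```text
time: 40.58
tool_pos: [0.5757, -0.1916, 0.2016]
ee_rot: [3.14, 0.001, 1.847]
wrist_force: [-2.7, 3.1, -2.4]
width: 0.0082
finger_force: 29.9
```

```bash
python3 w.py
```

```text
t 40.5833 blower TCP [ 0.0108 -0.0645  0.2016] yaw 1.847 F [-1.77  3.71 -2.44] w 0.0082 29.91984740830958
```

```bash
python3 -c "
from bench import robot
print(robot.close_job())"
```

```text
the job is handed in; nothing more can be done
None
```

The job is handed in at about 41 s: the lever is down on its stop, and a blade is pinched at about 30 N and steady with the heavy side at the bottom by feel, to within a few degrees; the arm hid the pinched blade in the last picture, so its angle rests on the tool position and a neighbouring blade.

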